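# Change the injector bench over to its second feed, zeroing the gauge while it is off

## Robot

A 6-joint arm with a two-finger parallel gripper is mounted at the origin on a cart in front of the work surface, level with it; the furniture and walls round the work are solid. World frame = base frame: x ahead of the robot, y to its left, z up, the work surface at z = 0. Lengths are in m, angles in rad, forces in N, time in s.
With the tool pointing down it reaches from about 0.3 to 0.875 m from the base axis. Payload 6.4 kg.
Tool frame: the origin (TCP) lies at the very end of the fingers, on their centre line; the grasp point (between the pads) lies 19 mm behind it; z points along the fingers, y is the direction in which the jaws open and shut (so a half turn about z gives the same grasp; the last joint's range is limited). The gripper opens to 85 mm and grips with 20 to 120 N. Pads are 22 mm wide; open, the fingers measure 114 mm over their backs; the gripper's body (76 mm by 85 mm) begins 54 mm behind the grasp point. The pads swing forward as they close: fully open they stand 13 mm farther back than shut.
Start: joints at [-1.386, 0.181, 1.607, -0, 1.354, -0.206], TCP at [0.219, -0.532, 0.231] pointing down, gripper open.
Joint ranges: [-2.99, 2.99], [-0.89, 2.07], [0.3, 2.58], [-1.14, 4.28], [0, 2.63], [-3.12, 3.12]. Speed limits (rad/s): [2.57, 2.57, 3.01, 3.14, 3.14, 3.14].

## Interface

Orientations are given as a unit quaternion [w, x, y, z].
In Python, from bench import telemetry, imaging, ctrl gives the robot as it stands.
- The arm moves only by the shell command python3 -m pendant 'ROWS' [OPENING]. ROWS is JSON, a list that holds one entry, the list of rows, each a list of 6 numbers: the shift along the tool's x, y, z in units of 200 mm (1.0 is 200 mm), then the turn, a rotation vector about the tool's x, y, z in units of pi rad (1.0 is pi rad). In form: [[[tx, ty, tz, rx, ry, rz], ...]]. A call has 1 to 12 rows; each row shifts and turns the pose as measured when the row begins, along the tool's axes as they then stand; what a row does not reach is not made up. A row lasts 1/8 s, in which the tool goes at most 62.5 mm and 10.7 degrees, less where a joint would pass 70% of its speed; a pose out of reach is approached as far as the arm can. A call with a number of a shift or a turn outside -1 to 1 is refused whole. A call with a gripper value outside its range is refused whole. OPENING is the closure, from 0 (fully open) to 1 (shut), set as the call begins (- or left out, the last holds). The fingers move at their own pace and stop on an object; the grip force is fixed at half the most. Time passes only in rows, so rows that do not move let the fingers close. It gives the time, the measured TCP pose, the force and the opening at its end, in the units of the state.
- telemetry.get_obs(): the state, without advancing time (a new reading comes with each control period).
- imaging.camera(name): name is "scene" or "top"; returns a dict with "pixels" (400x640x3 uint8, blue, green, red), "vfov" (degrees; the focal length in pixels is half the picture's height over the tangent of half this angle, whatever the lens; pixels are square), "cx", "cy" (the principal point, pixels), "R" (3x3) and "t" (3): a world point X has camera coordinates R X + t. Camera axes: x right, y down, z forward; pixel columns grow to the right and rows downward; lengths in m; the calibration is good to about 2 mm. A picture is of the moment at which its call begins. There is no depth.
- ctrl.hand_in(): hands the job in, once; it reports no verdict.
The state is a dict: "time_s": time; "q": joint angles; "dq": joint speeds; "joint_efforts": joint torques, N m; "eef_pos": TCP position; "eef_rot": TCP orientation; "wrist_force": force on the tool from outside, world axes, zero at the start; "torque": the same for the moment, N m; "opening": opening from 0.0 (shut) to 1.0 (fully open).
Only numpy, scipy, OpenCV 4.12 (cv2) and the standard library are available. Lean on these libraries where they do the work, as an engineer would, in place of code of your own. Each camera call takes 0.05 s, during which the arm holds its last target.

## Task

Change the injector bench over to its right-hand feed: swing the selector's lever from the left to upright in the centre (off) and leave it there for at least two seconds. While it is off, turn the knob of the square-framed gauge until its pointer stands on the zero mark at the top of its dial, and only then swing the lever all the way over to the right. Leave the round-framed gauge as it is, disturb nothing else on the bench, and let go of everything at the end.

Things in the scene. Friction and masses are not known exactly. Their poses are not given: they have to be found in the camera images.
- square_gauge: gauge with a SQUARE steel frame (124 mm wide, 8 mm high) round its dial, on a grey box 140 x 140 x 40 mm on a fixed foot, 119 mm tall. Its face slopes 0.52 rad (30 deg) from level and looks up and to the unit's front (-x). Origin on the bench under the face centre, z up, x to its back, y left; face centre [0,0,0.084], face normal [-0.497,0,0.868], up the slope [0.868,0,0.497]
- square_knob (a joint): turn of the square-framed gauge's knob with its pointer, rad, counter-clockwise positive facing the dial; 0 = pointer on the zero mark (straight up the slope), stops at -2.5 and 2.5; stays where left, friction 0.05 N m. Bar grip 60 mm long, 16 mm wide, from 12 to 48 mm above the face. Starts between 0.6 and 2.1.
- square_grip (a point): point on the square-framed gauge's knob axis, 36 mm above the face, in the upper half of the bar: a good height to grip. Turns with the knob: z is the face's outward normal (the knob's axis), x runs along the bar toward the pointer's end, y across the bar's 16 mm width.
- square_pointer (a point): tip of the square-framed gauge's thin black pointer, 45 mm from the knob's axis, 6.5 mm above the face; the pointer is part of the knob
- square_zero (a point): zero mark of the square-framed gauge: a black mark 8 mm wide and 11 mm long, the broadest of the dial, at the dial's top edge; this point is its middle, 48 mm up the slope from the knob's axis
- round_gauge: gauge with a ROUND steel frame (124 mm across, 8 mm high), not to be altered, on a grey box 140 x 140 x 40 mm on a fixed foot, 119 mm tall. Its face slopes 0.52 rad (30 deg) from level and looks up and to the unit's front (-x). Origin on the bench under the face centre, z up, x to its back, y left; face centre [0,0,0.084], face normal [-0.497,0,0.868], up the slope [0.868,0,0.497]
- round_knob (a joint): turn of the round-framed gauge's knob with its pointer, rad, counter-clockwise positive facing the dial; 0 = pointer on the zero mark (straight up the slope), stops at -2.5 and 2.5; stays where left, friction 0.05 N m. Bar grip 60 mm long, 16 mm wide, from 12 to 48 mm above the face. Not to be turned.
- round_pointer (a point): tip of the round-framed gauge's thin black pointer, 45 mm from the knob's axis, 6.5 mm above the face; the pointer is part of the knob
- selector: changeover selector: lever with T-grip, on a grey box 140 x 140 x 40 mm on a fixed foot, 119 mm tall. Its face slopes 0.52 rad (30 deg) from level and looks up and to the unit's front (-x). Origin on the bench under the face centre, z up, x to its back, y left; face centre [0,0,0.084], face normal [-0.497,0,0.868], up the slope [0.868,0,0.497]
- lever (a joint): swing of the selector's lever about the up-slope line through its face centre, rad: negative leans to its left (+y of the unit, marked by one bar), 0 square to the face (centre, off, small ring), positive to its right (two bars); stops at -0.55 and 0.55. No springs or detents, stays where left, friction 0.15 N m (2 N at the grip). Starts at -0.53 to -0.45.
- lever_grip (a point): middle of the lever's T-grip, a black round bar 20 mm thick and 64 mm long along the up-slope line, 75 mm from the pivot, which lies on the face at its centre. Moves with the lever: x runs up the slope along the bar, z along the 12 mm stem away from the pivot.
- grease_pot: white pot with blue lid, 58 mm across, 73 mm tall, loose, standing in front of the units; origin at its foot. Bystander.
- tape_roll: roll of dark blue tape, 82 mm across, 46 mm high, lying flat at the right-hand side, loose; origin at its foot. Bystander.
- aerosol_white: white and green aerosol can, 80 mm across, 222 mm tall, loose, standing in front of the units; origin at its foot. Bystander.
- screwdriver_red: red-handled screwdriver, 137 x 25 x 22 mm, lying, loose; origin under the middle. Bystander.
- spanner_13: steel spanner, 162 x 26 x 7 mm, lying flat, loose; origin under the middle. Bystander.

How it is judged:
On the way, in this order (a step that is already met when the one before it is completed fails the run):
1. the lever stands in the centre, off (within 0.13 rad), for 1.5 s (value of joint lever between -0.13 and 0.13 rad), for 1.5 s.
2. with the lever still off, the square gauge's pointer is on zero (within 0.09 rad) (all of step 1 and value of joint square_knob between -0.09 and 0.09 rad), for 0.3 s.
3. the lever is over on the right (beyond 0.42 rad) with the square gauge on zero (value of joint lever above 0.42 rad and value of joint square_knob between -0.09 and 0.09 rad), for 0.2 s.
At the end, for the whole second after the job is handed in: The lever leans to the right beyond 0.42 rad, the square-framed gauge's pointer is on zero within 0.09 rad, the round-framed gauge's pointer tip is within 6 mm of where it started, both controls are at rest and released, and the loose can and the pot stand upright (all of step 3 and distance of round_pointer from where it was at the start of the episode below 0.006 m and contact force between the fingers and anything else below 0.5 N and velocity of joint square_knob between -0.05 and 0.05 rad/s and velocity of joint lever between -0.05 and 0.05 rad/s and angle between each of grease_pot, aerosol_white's own z axis and vertical below 0.15 rad); the robot touches nothing.
It fails at once if the round-framed gauge's pointer is turned (tip moved over 6 mm) (not (distance of round_pointer from where it was at the start of the episode below 0.006 m)).
It fails at once if the square-framed gauge's knob is turned while the lever is not off (beyond 0.2 rad) (not (value of joint lever between -0.2 and 0.2 rad) and (velocity of joint square_knob above 0.3 rad/s or velocity of joint square_knob below -0.3 rad/s)).
It fails at once if the lever goes to the right (beyond 0.3 rad) before the square-framed gauge is on zero (value of joint lever above 0.3 rad and not (value of joint square_knob between -0.12 and 0.12 rad)).
It fails at once if a loose bystander is shifted by more than 25 mm (distance of any of tape_roll, grease_pot, aerosol_white, screwdriver_red, spanner_13 from where it was at the start of the episode above 0.025 m).
It also fails if it takes over 64 s, if anything falls off the work surface, if the arm or the gripper's body presses on something with over 40 N, if the wrist force passes 120 N, or if a joint passes its speed limit or range.

## Working session

There is one attempt and no reset: what is moved stays moved. The work goes in short steps, Python scripts to look and compute and a shell command to move; the robot and the scene stay as the last step left them, time stands still between calls to the robot, and variables do not carry over. Pictures are saved under pics/ and viewed, and the job is handed in when it is done.

```bash
mkdir -p pics; ls; python3 - <<'E'
from bench import telemetry, imaging
import cv2
print(telemetry.get_obs())
for n in("scene","top"):
    c=imaging.camera(n); cv2.imwrite(f"pics/{n}0.png",c["pixels"]); print(n,c["vfov"],c["cx"],c["cy"],c["R"],c["t"])
E
```

```text
pics
{'time_s': 0.0, 'q': array([-1.38629436e+00,  1.81523558e-01,  1.60800789e+00, -2.07115714e-05,
        1.35378229e+00, -2.06285265e-01]), 'dq': array([-0.00086826, -0.00058349, -0.00080877, -0.00113948,  0.00048333,
       -0.00081353]), 'joint_efforts': array([-6.54406995e-04, -4.44873941e+01, -3.51337123e+01, -4.27032428e-04,
        8.91941978e-03,  5.74798278e-06]), 'eef_pos': array([ 0.21894236, -0.53109379,  0.23039403]), 'eef_rot': array([-8.60603677e-04,  9.80970526e-01,  1.94154801e-01, -7.37802236e-07]), 'wrist_force': array([ 0.02539931, -0.15392814,  0.54116915]), 'torque': array([ 0.05756086, -0.00431136,  0.05137486]), 'opening': 1.000666119559753}
scene 51.046496458659156 327.6168930989884 198.51713650164027 [[-0.67422686 -0.7385236  -0.00101935]
 [-0.52325099  0.47866927 -0.70504193]
 [ 0.52117804 -0.47482483 -0.70916488]] [0.3209963  0.37835516 0.96623027]
top 43.823966482189384 325.2603409751967 189.9785751547571 [[-0.05139844 -0.99867069  0.00387978]
 [-0.97855452  0.04958641 -0.19993057]
 [ 0.19947241 -0.0140727  -0.97980239]] [-0.03952798  0.53636479  1.50502571]
```

View pics/scene0.png

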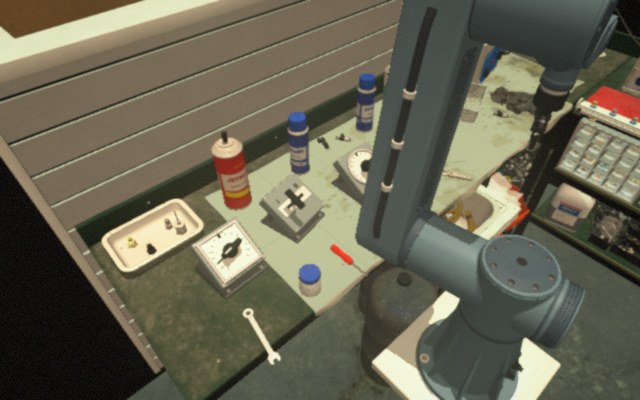

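View pics/top0.png

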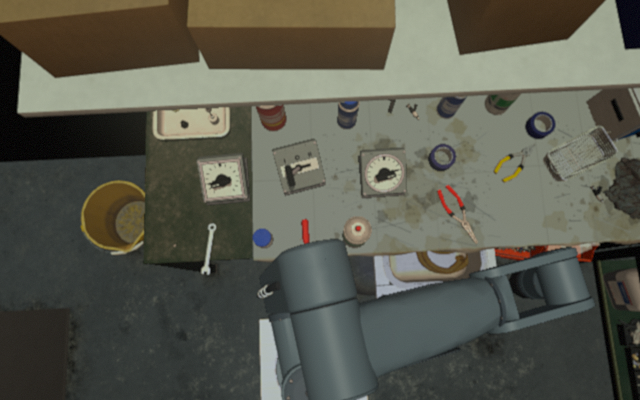

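Top view: the square gauge is near (222,178), the selector near (299,168) and the round gauge near (383,172). The pot is at (263,237), the screwdriver at (306,230), the can at (357,232) and the spanner at (208,250). I'll zoom in.

```bash
python3 - <<'E'
import cv2,numpy as np
a=cv2.imread("pics/top0.png");b=cv2.imread("pics/scene0.png")
A=cv2.resize(a[130:215,185:345],None,fx=5,fy=5,interpolation=cv2.INTER_CUBIC)
cv2.imwrite("pics/topz.png",A)
B=cv2.resize(b[160:300,185:345],None,fx=4,fy=4,interpolation=cv2.INTER_CUBIC)
cv2.imwrite("pics/scz.png",B)
E
```

```text
(no output)
```

View pics/topz.png

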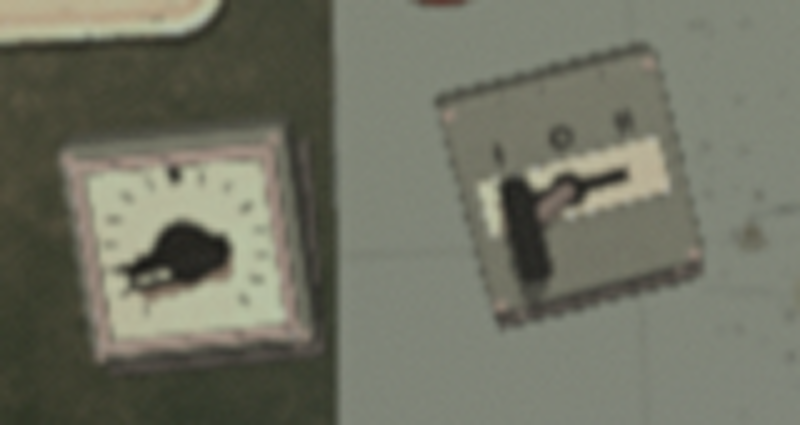

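View pics/scz.png

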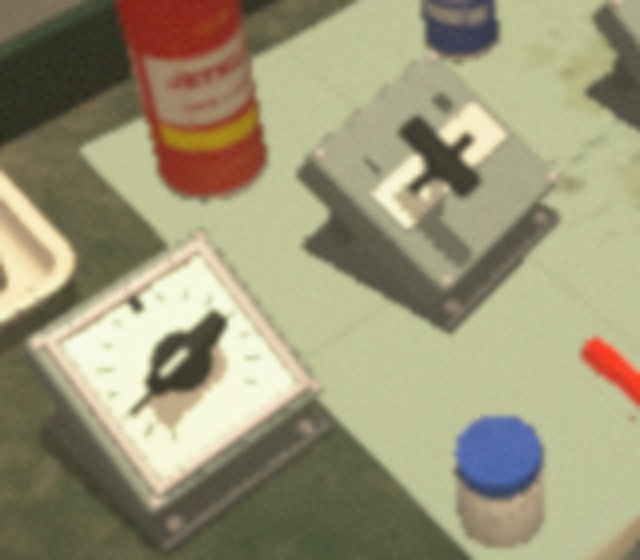

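```bash
cat > h.py <<'E'
import numpy as np,cv2
from bench import telemetry, imaging
from scipy.spatial.transform import Rotation as Rt
def calib():
    out={}
    for n in("scene","top"):
        c=imaging.camera(n); f=200/np.tan(np.radians(c["vfov"])/2)
        K=np.array([[f,0,c["cx"]],[0,f,c["cy"]],[0,0,1]]); out[n]=(K,c["R"],c["t"],c["pixels"])
    return out
def tri(C,us,ut):
    P=[C[n][0]@np.c_[C[n][1],C[n][2]] for n in("scene","top")]
    X=cv2.triangulatePoints(P[0],P[1],np.array(us,float).T,np.array(ut,float).T)
    return (X[:3]/X[3]).T
def proj(C,n,X):
    K,R,t,_=C[n]; p=(np.atleast_2d(X)@R.T+t)@K.T; return p[:,:2]/p[:,2:]
def ray(C,n,uv,z):
    K,R,t,_=C[n]; d=R.T@np.linalg.solve(K,[*uv,1]); o=-R.T@t; return o+d*(z-o[2])/d[2]
E
python3 - <<'E'
from h import *
np.set_printoptions(precision=4,suppress=True)
C=calib()
S=lambda p:np.array(p,float)/4+[185,160]-.4
T=lambda p:np.array(p,float)/5+[185,130]-.4
sq=tri(C,S([(38,340),(200,238),(318,385),(158,500)]),T([(62,155),(283,130),(318,345),(100,362)]))
se=tri(C,S([(308,168),(428,60),(552,178),(447,285)]),T([(440,100),(652,45),(700,272),(503,325)]))
for X in(sq,se):
    c=X.mean(0); up=(X[0]+X[1]-X[2]-X[3])/2; l=(X[0]+X[3]-X[1]-X[2])/2
    print(X,c,np.linalg.norm(up),up/np.linalg.norm(up),np.linalg.norm(l),"yaw up",np.arctan2(up[1],up[0]),"yaw l",np.arctan2(-l[0],l[1]))
print("lever",tri(C,S([(410,125),(468,188)]),T([(513,182),(540,275)])))
print("ptr tip, zero",tri(C,S([(132,412),(135,302)]),T([(115,270),(175,172)])))
E
```

```text
[[0.6304 0.3176 0.1195]
 [0.6446 0.1869 0.1054]
 [0.5224 0.1785 0.0513]
 [0.5146 0.3107 0.0606]] [0.578  0.2484 0.0842] 0.1319392618872175 [0.9016 0.0579 0.4286] 0.13242797676438525 yaw up 0.06414260156072014 yaw l 0.08345130715681015
[[ 0.6605  0.0896  0.0953]
 [ 0.6878 -0.0433  0.1004]
 [ 0.5567 -0.0627  0.0553]
 [ 0.5285  0.062   0.0562]] [0.6084 0.0114 0.0768] 0.14010079942580483 [0.939  0.1675 0.3002] 0.13178289833991072 yaw up 0.17652667649824128 yaw l 0.2124248356153754
lever [[0.591  0.0435 0.157 ]
 [0.5423 0.0323 0.124 ]]
ptr tip, zero [[0.5657 0.2943 0.0864]
 [0.6194 0.252  0.1127]]
```

```bash
cat >> h.py <<'E'
n0=np.array([-.497,0,.868]);u0=np.array([.868,0,.497]);l0=np.array([0,1.,0])
def unit(x,y,yaw):
    Rz=Rt.from_euler('z',yaw).as_matrix(); return np.array([x,y,.084]),Rz@u0,Rz@l0,Rz@n0
E
cat > ov.py <<'E'
from h import *
import sys
def ov(sqp,sep,th,lv,tag):
    C=calib()
    c,u,l,n=unit(*sqp); P=[]
    P+=[c+n*.008+.062*(a*u+b*l) for a,b in((1,1),(1,-1),(-1,-1),(-1,1))]
    P+=[c+.048*u, c+n*.0065+.045*(np.cos(th)*u+np.sin(th)*l), c+n*.048+.03*(np.cos(th)*u+np.sin(th)*l),c+n*.048-.03*(np.cos(th)*u+np.sin(th)*l)]
    c,u,l,n=unit(*sep)
    P+=[c+.07*(a*u+b*l) for a,b in((1,1),(1,-1),(-1,-1),(-1,1))]
    g=c+.075*(np.cos(lv)*n-np.sin(lv)*l); P+=[g+.032*u,g-.032*u,g]
    for nm,x0,y0,x1,y1,s in(("top",185,130,345,215,5),("scene",185,160,345,300,4)):
        im=cv2.resize(C[nm][3][y0:y1,x0:x1],None,fx=s,fy=s,interpolation=cv2.INTER_CUBIC)
        for p in (proj(C,nm,np.array(P))-[x0,y0]+.5)*s-.5: cv2.drawMarker(im,tuple(int(round(v)) for v in p),(255,0,255),cv2.MARKER_CROSS,9,1)
        cv2.imwrite(f"pics/{nm}_{tag}.png",im)
E
python3 -c "
from ov import *
ov((.579,.2495,.075),(.6095,.0125,.19),1.75,-.49,'o1')"
```

```text
(no output)
```

View pics/top_o1.png

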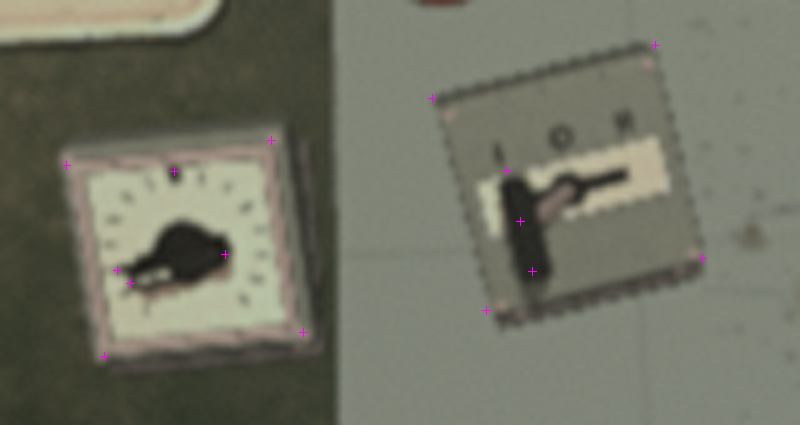

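View pics/scene_o1.png

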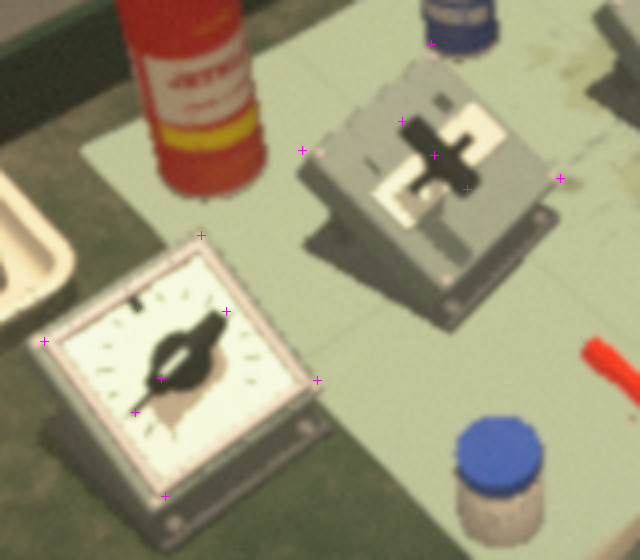

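The square gauge fit is good: marks fall on the zero mark, tip and bar. The selector needs a shift of about -5 mm in x and -4 mm in y. Next I'll locate the bystanders and set up the target helper.

```bash
cat >> h.py <<'E'
SQ=(.578,.2488,.075); SE=(.605,.009,.19); TH=1.75
def lever_tgt(lat,h):   # lat: metres along +l ; h: grasp-point height over face
    c,u,l,n=unit(*SE); return c+l*lat+n*(h-.019), np.c_[u,-l,-n]
def knob_tgt(th,h):
    c,u,l,n=unit(*SQ); d=np.cos(th)*u+np.sin(th)*l
    return c+n*(h-.019), np.c_[d,np.cross(-n,d),-n]
def plan(tgt):
    p,R=tgt; o=telemetry.get_obs(); q=o["eef_rot"]; Rc=Rt.from_quat([q[1],q[2],q[3],q[0]])
    t=Rc.as_matrix().T@(p-o["eef_pos"])/.2; r=(Rc.inv()*Rt.from_matrix(R)).as_rotvec()/np.pi
    np.set_printoptions(precision=4,suppress=True)
    print("tgt",p,"cur",o["eef_pos"],"q",o["q"],"t",o["time_s"],"open",o["opening"],"F",o["wrist_force"])
    print("shift(tool units)",t,"rows>=",np.linalg.norm(t)/.3125,"turn",r,"rows>=",np.linalg.norm(r)/.0594)
E
python3 - <<'E'
from h import *
C=calib()
print("can top",ray(C,"top",(357,231),.222),"pot top",ray(C,"top",(263,237),.073),"red can base",ray(C,"scene",(236,205),0))
plan(lever_tgt(.036,.17))
print(Rt.from_matrix(lever_tgt(0,0)[1]).as_quat())
E
```

```text
can top [ 0.38026748 -0.14556615  0.222     ] pot top [0.39382975 0.12979393 0.073     ] red can base [ 7.84665988e-01  1.10090025e-01 -1.11022302e-16]
tgt [0.5245 0.0302 0.2151] cur [ 0.219  -0.5316  0.2312] q [-1.3863  0.1809  1.6071 -0.      1.3538 -0.2063] t 0.4 open 1.0052219763772667 F [ 0.0207 -0.6652  0.2077]
shift(tool units) [ 2.4821 -2.0153  0.081 ] rows>= 10.234354430064846 turn [-0.0167  0.165   0.0624] rows>= 2.982688913265975
[ 0.962   0.0917  0.2559 -0.0244]
```

```bash
python3 -m pendant '[[[0,0,-0.25,0,0,0],[0,0,-0.25,0,0,0],[0,0,-0.25,0,0,0],[0,0,-0.25,0,0,0],[0,0,0,0,0,0]]]' 0.2 && python3 -m pendant '[[[0.22,-0.18,0,0,0,0],[0.22,-0.18,0,0,0,0],[0.22,-0.18,0,0,0,0],[0.22,-0.18,0,0,0,0],[0.22,-0.18,0,0,0,0],[0.22,-0.18,0,0,0,0],[0.22,-0.18,0,0,0,0],[0.22,-0.18,0,0,0,0],[0.22,-0.18,0,0,0,0],[0.22,-0.18,0,0,0,0]]]'; python3 -c "
from h import *
plan(lever_tgt(.036,.17))"
```

```text
time_s: 1.02
eef_pos: [0.2189, -0.531, 0.4363]
eef_rot: [-0.001, 0.981, 0.194, 0.0]
wrist_force: [-0.7, -0.6, 0.2]
opening: 0.799
time_s: 2.28
eef_pos: [0.4935, -0.0173, 0.4276]
eef_rot: [-0.007, 0.982, 0.19, -0.002]
wrist_force: [0.9, -0.2, 0.5]
opening: 0.8
tgt [0.5245 0.0302 0.2151] cur [ 0.4935 -0.0173  0.4276] q [-0.2826 -0.09    1.5026  0.0102  1.7397  0.9081] t 2.275 open 0.7995601426421766 F [ 0.8661 -0.2403  0.4763]
shift(tool units) [ 0.2346 -0.1471  1.0643] rows>= 3.5190233601216385 turn [-0.0203  0.1662  0.0585] rows>= 2.9851041933765683
```

Next I'll turn (4 rows), then re-plan.

```bash
python3 -m pendant '[[[0,0,0,-0.005,0.042,0.015],[0,0,0,-0.005,0.042,0.015],[0,0,0,-0.005,0.042,0.015],[0,0,0,-0.005,0.042,0.015],[0,0,0,0,0,0]]]'; python3 -c "
from h import *
plan(lever_tgt(.036,.17))"
```

```text
time_s: 2.9
eef_pos: [0.4942, -0.0093, 0.4174]
eef_rot: [-0.031, 0.961, 0.091, 0.259]
wrist_force: [0.2, 0.0, 0.9]
opening: 0.797
tgt [0.5245 0.0302 0.2151] cur [ 0.4942 -0.0093  0.4174] q [-0.482  -0.4801  1.9038  0.3408  1.3126  0.88  ] t 2.9 open 0.7971069469740397 F [0.1668 0.0241 0.9398]
shift(tool units) [-0.3492 -0.1517  0.9697] rows>= 3.3336026143365096 turn [-0.004  -0.0024 -0.0013] rows>= 0.08109267305242097
```

```bash
python3 -m pendant '[[[-0.087,-0.038,0.24,0,0,0],[-0.087,-0.038,0.24,0,0,0],[-0.087,-0.038,0.24,0,0,0],[-0.087,-0.038,0.24,0,0,0],[0,0,0,0,0,0]]]'; python3 -c "
from h import *
plan(lever_tgt(.036,.075))
C=calib()
for n,(x0,y0,x1,y1) in {'top':(185,110,345,230),'scene':(185,100,345,260)}.items():
  cv2.imwrite(f'pics/{n}_a.png',cv2.resize(C[n][3][y0:y1,x0:x1],None,fx=3.5,fy=3.5,interpolation=cv2.INTER_CUBIC))
"
```

```text
time_s: 3.52
eef_pos: [0.5261, 0.0296, 0.2125]
eef_rot: [-0.029, 0.962, 0.094, 0.255]
wrist_force: [-0.1, 0.5, -0.5]
opening: 0.8
tgt [0.5709 0.0391 0.1326] cur [0.5261 0.0296 0.2125] q [-0.3324 -0.2445  2.1488  0.3607  0.8151  0.8501] t 3.525 open 0.8000239522966291 F [-0.1303  0.5346 -0.5141]
shift(tool units) [0.0001 0.0007 0.4604] rows>= 1.4733678539804094 turn [-0.0033  0.0001  0.0009] rows>= 0.05834556483924408
```

View pics/top_a.png

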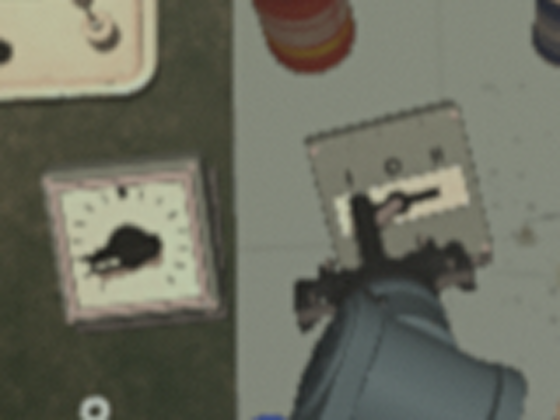

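View pics/scene_a.png

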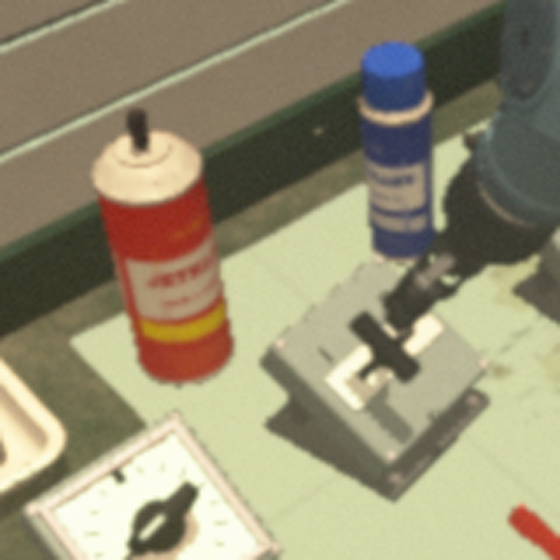

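```bash
python3 -c "
from h import *
C=calib()
p,R=lever_tgt(.036,.17)
o=telemetry.get_obs();q=o['eef_rot'];R=Rt.from_quat([q[1],q[2],q[3],q[0]]).as_matrix();p=o['eef_pos']
for n,(x0,y0) in {'top':(185,110),'scene':(185,100)}.items():
  for z in(-.019,0,.05,.076,.095): print(n,z,(proj(C,n,p+R[:,2]*z)-[x0,y0])*3.5, (proj(C,n,p+R[:,2]*z+R[:,1]*.034)-[x0,y0])*3.5,(proj(C,n,p+R[:,2]*z-R[:,1]*.034)-[x0,y0])*3.5)
"
```

```text
top -0.019 [[376.25411862 255.66962436]] [[418.03297553 245.48410372]] [[334.36438448 265.88217644]]
top 0 [[374.68479932 248.62672943]] [[415.93019333 238.58096618]] [[333.33135056 258.69881059]]
top 0.05 [[370.74121116 230.92843376]] [[410.64573542 221.23283575]] [[330.73556486 240.64860137]]
top 0.076 [[368.79068213 222.17472063]] [[408.03183514 212.6517696 ]] [[329.45175141 231.72140013]]
top 0.095 [[367.40601113 215.96050256]] [[406.17617315 206.55989285]] [[328.54041151 225.38425305]]
scene -0.019 [[431.22315595 277.14238107]] [[459.9263916  251.96764587]] [[401.4528542 303.2530075]]
scene 0 [[421.61617846 288.36346481]] [[450.07821685 263.35090076]] [[392.11174283 314.29209214]]
scene 0.05 [[397.62322352 316.38757095]] [[425.46039661 291.8060135 ]] [[368.80485639 341.83556973]]
scene 0.076 [[385.83410232 330.157429  ]] [[413.35246183 305.8012676 ]] [[357.36437968 355.3556302 ]]
scene 0.095 [[377.49613289 339.89629363]] [[404.78431589 315.70496973]] [[349.27757745 364.91240462]]
```

```bash
python3 -m pendant '[[[0,0,0.115,0,0,0],[0,0,0.115,0,0,0],[0,0,0.115,0,0,0],[0,0,0.115,0,0,0],[0,0,0,0,0,0]]]'; python3 -c "
from h import *
plan(lever_tgt(.0,.075))
C=calib()
for n,(x0,y0,x1,y1) in {'scene':(235,130,345,240)}.items():
  cv2.imwrite(f'pics/{n}_b.png',cv2.resize(C[n][3][y0:y1,x0:x1],None,fx=5,fy=5,interpolation=cv2.INTER_CUBIC))
"
```

```text
time_s: 4.35
eef_pos: [0.5873, 0.0316, 0.1556]
eef_rot: [-0.021, 0.957, 0.094, 0.273]
wrist_force: [0.1, -0.2, 0.2]
opening: 0.802
tgt [0.5777 0.0037 0.1326] cur [0.5873 0.0316 0.1556] q [-0.2775 -0.0065  2.0852  0.4226  0.5966  0.8015] t 4.35 open 0.801712459258266 F [ 0.1466 -0.2371  0.2109]
shift(tool units) [-0.124   0.126   0.0598] rows>= 0.5972875975475915 turn [ 0.0025 -0.011   0.0027] rows>= 0.19543350120495825
```

View pics/scene_b.png

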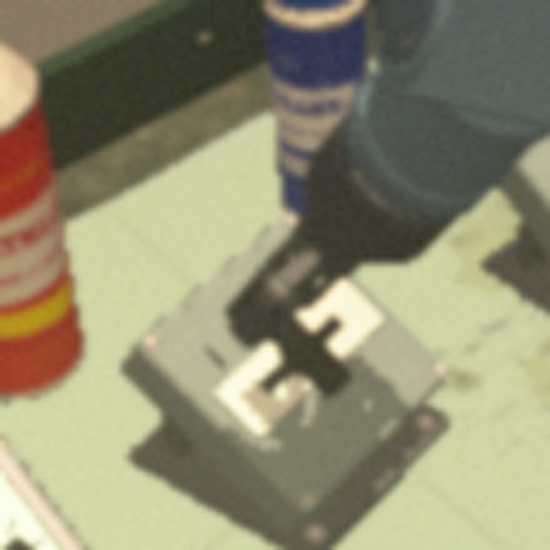

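```bash
python3 -m pendant '[[[-0.06,0,0,0,-0.005,0],[-0.06,0,0,0,-0.005,0],[0,0,0,0,0,0]]]'; python3 -c "
from h import *
plan(lever_tgt(.036,.075))"
```

```text
time_s: 4.82
eef_pos: [0.5666, 0.0265, 0.1467]
eef_rot: [-0.018, 0.961, 0.095, 0.26]
wrist_force: [0.0, -0.2, 0.2]
opening: 0.801
tgt [0.5709 0.0391 0.1326] cur [0.5666 0.0265 0.1467] q [-0.2935 -0.0308  2.1196  0.4014  0.6108  0.8016] t 4.825 open 0.8010566326491088 F [ 0.0127 -0.1765  0.184 ]
shift(tool units) [-0.0066 -0.059   0.0767] rows>= 0.3102780837095745 turn [ 0.0035 -0.0022  0.003 ] rows>= 0.08586620752629189
```

```bash
python3 -m pendant '[[[0,-0.02,0.04,0,0,0],[0,-0.02,0.04,0,0,0],[0,0,0,0,0,0]]]'; python3 -c "
from h import *
plan(lever_tgt(.0,.075))"
```

```text
time_s: 5.2
eef_pos: [0.5736, 0.0362, 0.132]
eef_rot: [-0.018, 0.961, 0.095, 0.26]
wrist_force: [0.6, 0.2, -0.1]
opening: 0.8
tgt [0.5777 0.0037 0.1326] cur [0.5736 0.0362 0.132 ] q [-0.2648  0.0144  2.1119  0.4044  0.5661  0.816 ] t 5.2 open 0.8004169447717895 F [ 0.5795  0.1616 -0.1001]
shift(tool units) [-0.0091  0.1634 -0.006 ] rows>= 0.5239903934122517 turn [ 0.0036 -0.0023  0.0029] rows>= 0.0872996688848683
```

```bash
python3 -m pendant '[[[0,0.04,0,0,0,0],[0,0.04,0,0,0,0],[0,0.04,0,0,0,0],[0,0.04,0,0,0,0],[0,0,0,0,0,0]]]'; python3 -c "
from h import *
plan(lever_tgt(.0,.075))
C=calib()
for n,(x0,y0,x1,y1) in {'scene':(235,130,345,240),'top':(250,120,350,220)}.items():
  cv2.imwrite(f'pics/{n}_c.png',cv2.resize(C[n][3][y0:y1,x0:x1],None,fx=5,fy=5,interpolation=cv2.INTER_CUBIC))
"
```

```text
time_s: 5.82
eef_pos: [0.5799, 0.0032, 0.1323]
eef_rot: [-0.019, 0.961, 0.095, 0.26]
wrist_force: [-0.3, 0.9, -0.2]
opening: 0.802
tgt [0.5777 0.0037 0.1326] cur [0.5799 0.0032 0.1323] q [-0.3395  0.0306  2.0942  0.4533  0.5959  0.7108] t 5.825 open 0.8023576896752888 F [-0.3324  0.8639 -0.1549]
shift(tool units) [-0.0083 -0.0046 -0.0068] rows>= 0.03726498707716466 turn [ 0.003 -0.002  0.003] rows>= 0.07835308544758636
```

View pics/scene_c.png

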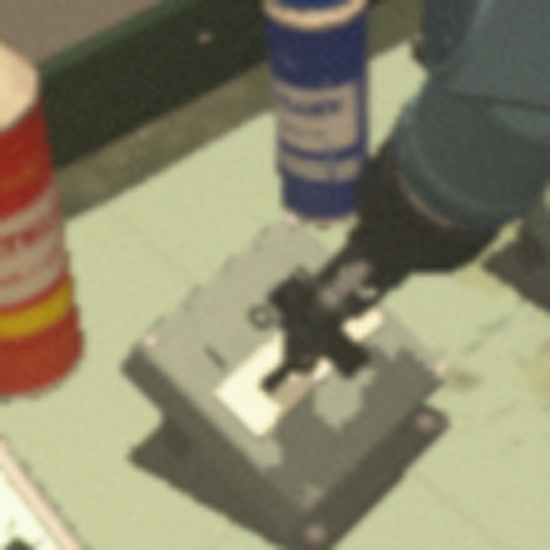

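View pics/top_c.png

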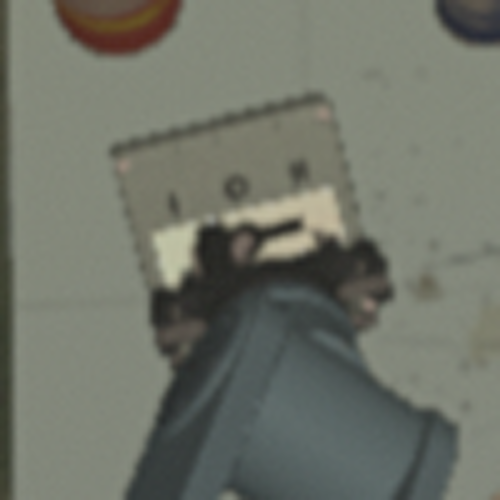

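The bar moved toward the centre and is straddled by the fingers. I'll close to centre it.

```bash
python3 -m pendant '[[[0,0,0,0,0,0],[0,0,0,0,0,0],[0,0,0,0,0,0],[0,0,0,0,0,0],[0,0,0,0,0,0],[0,0,0,0,0,0],[0,0,0,0,0,0],[0,0,0,0,0,0]]]' 0.8; python3 -c "
from h import *
plan(lever_tgt(.0,.075))
C=calib()
for n,(x0,y0,x1,y1) in {'scene':(235,130,345,240),'top':(250,120,350,220)}.items():
  cv2.imwrite(f'pics/{n}_d.png',cv2.resize(C[n][3][y0:y1,x0:x1],None,fx=5,fy=5,interpolation=cv2.INTER_CUBIC))
"
```

```text
time_s: 6.92
eef_pos: [0.5795, 0.0044, 0.1324]
eef_rot: [-0.019, 0.961, 0.096, 0.259]
wrist_force: [-1.9, 0.8, 2.2]
opening: 0.212
tgt [0.5777 0.0037 0.1326] cur [0.5795 0.0044 0.1324] q [-0.3376  0.0295  2.095   0.4524  0.5961  0.7115] t 6.925 open 0.21240775812715626 F [-1.8566  0.7827  2.202 ]
shift(tool units) [-0.0079  0.0013 -0.0057] rows>= 0.03141405067837606 turn [ 0.0028 -0.002   0.0035] rows>= 0.08263780945479532
```

View pics/scene_d.png

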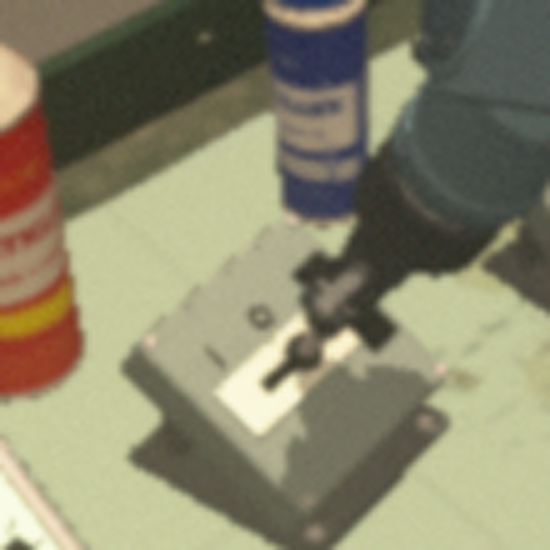

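View pics/top_d.png

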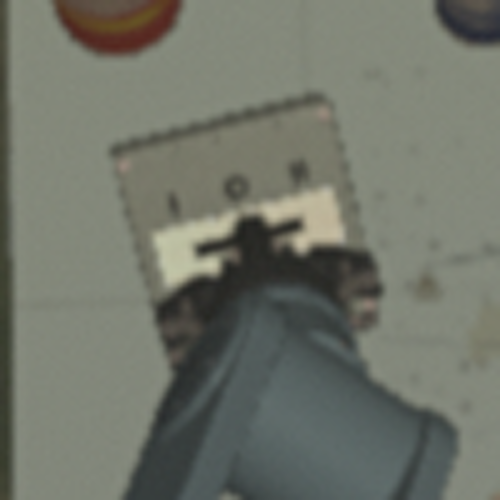

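```bash
python3 -m pendant '[[[0,0,0,0,0,0],[0,0,0,0,0,0],[0,0,0,0,0,0],[0,0,0,0,0,0],[0,0,-0.06,0,0,0],[0,0,-0.06,0,0,0],[0,0,-0.08,0,0,0],[0,0,-0.1,0,0,0],[0,0,-0.1,0,0,0],[0,0,-0.1,0,0,0],[0,0,-0.1,0,0,0],[0,0,0,0,0,0]]]' 0.3; python3 -c "
from ov import *
plan(knob_tgt(TH,.14))
ov(SQ,SE,TH,0,'e')"
```

```text
time_s: 8.52
eef_pos: [0.5171, -0.0077, 0.2454]
eef_rot: [-0.016, 0.96, 0.095, 0.263]
wrist_force: [0.4, 1.5, 1.0]
opening: 0.699
tgt [0.518  0.2443 0.189 ] cur [ 0.5171 -0.0077  0.2454] q [-0.4281 -0.3223  2.1405  0.3674  0.9018  0.7768] t 8.525 open 0.6985615097500902 F [0.3603 1.4599 0.9868]
shift(tool units) [ 0.0811 -1.241   0.3472] rows>= 4.131910899618967 turn [-0.0062 -0.0147 -0.5214] rows>= 8.782310739104991
```

View pics/scene_e.png

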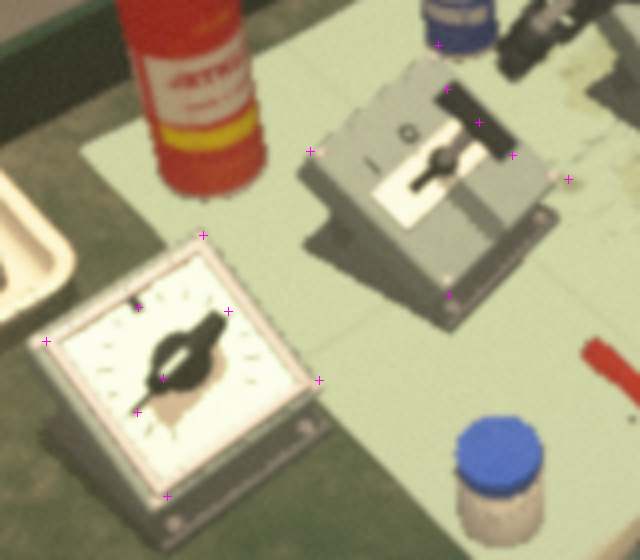

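View pics/top_e.png

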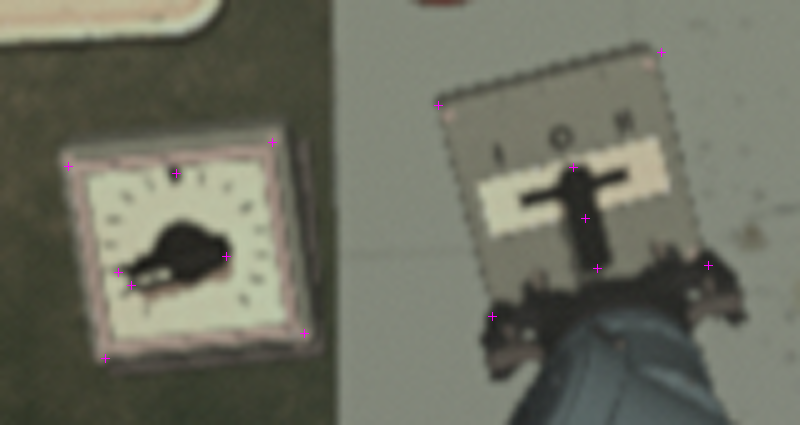

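```bash
python3 -m pendant '[[[0.013,-0.2,0.02,0,0,0],[0.013,-0.2,0.02,0,0,0],[0.013,-0.2,0.02,0,0,0],[0.013,-0.2,0.02,0,0,0],[0.013,-0.2,0.02,0,0,0],[0.013,-0.2,0.02,0,0,0],[0,0,0,0,0,0]]]' && python3 -m pendant '[[[0,0,0,0,0,-0.052],[0,0,0,0,0,-0.052],[0,0,0,0,0,-0.052],[0,0,0,0,0,-0.052],[0,0,0,0,0,-0.052],[0,0,0,0,0,-0.052],[0,0,0,0,0,-0.052],[0,0,0,0,0,-0.052],[0,0,0,0,0,-0.052],[0,0,0,0,0,-0.052],[0,0,0,0,0,0]]]' ; python3 -c "
from h import *
plan(knob_tgt(TH,.11))"
```

```text
time_s: 9.5
eef_pos: [0.4936, 0.24, 0.2186]
eef_rot: [-0.017, 0.962, 0.094, 0.257]
wrist_force: [0.3, 0.0, -0.5]
opening: 0.699
time_s: 10.88
eef_pos: [0.4909, 0.2318, 0.2065]
eef_rot: [0.175, 0.572, 0.782, 0.175]
wrist_force: [0.0, 0.2, -0.1]
opening: 0.697
tgt [0.5329 0.2454 0.163 ] cur [0.4909 0.2318 0.2065] q [ 0.2503 -0.1648  2.0916 -0.0707  0.7168 -0.0158] t 10.875 open 0.6973868140343877 F [ 0.0473  0.2095 -0.0602]
shift(tool units) [0.0214 0.0908 0.2955] rows>= 0.991473978073641 turn [-0.0039 -0.013   0.0138] rows>= 0.3260807955783399
```

```bash
python3 -m pendant '[[[0.007,0.03,0.1,0,-0.004,0.005],[0.007,0.03,0.1,0,-0.004,0.005],[0.007,0.03,0.1,0,-0.004,0.005],[0,0,0,0,0,0]]]'; python3 -c "
from ov import *
plan(knob_tgt(TH,.036))
ov(SQ,SE,TH,0,'f')"
```

```text
time_s: 11.38
eef_pos: [0.5348, 0.2423, 0.1596]
eef_rot: [0.185, 0.601, 0.759, 0.169]
wrist_force: [0.2, -0.5, -0.3]
opening: 0.703
tgt [0.5696 0.2482 0.0988] cur [0.5348 0.2423 0.1596] q [ 0.2783  0.0283  2.021  -0.1763  0.6033  0.1664] t 11.375 open 0.7028859850324819 F [ 0.1952 -0.5335 -0.269 ]
shift(tool units) [0.0157 0.0088 0.3511] rows>= 1.1249161362814886 turn [-0.0047 -0.0002 -0.0068] rows>= 0.13969891805263449
```

View pics/scene_f.png

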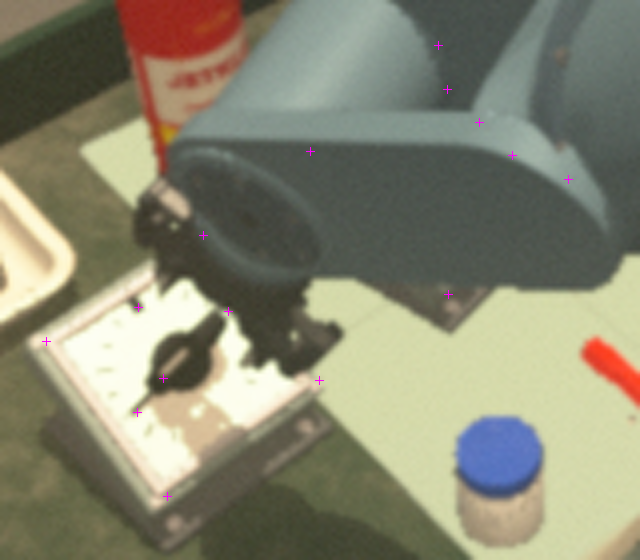

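```bash
python3 -m pendant '[[[0.003,0.002,0.07,0,0,-0.001],[0.003,0.002,0.07,0,0,-0.001],[0.003,0.002,0.07,0,0,-0.001],[0.003,0.002,0.07,0,0,-0.001],[0,0,0,0,0,0]]]'; python3 -c "
from ov import *
plan(knob_tgt(TH,.036))"
```

```text
time_s: 12.1
eef_pos: [0.5646, 0.2471, 0.1103]
eef_rot: [0.186, 0.596, 0.763, 0.169]
wrist_force: [0.3, -0.5, 0.1]
opening: 0.697
tgt [0.5696 0.2482 0.0988] cur [0.5646 0.2471 0.1103] q [ 0.2701  0.1757  1.9816 -0.2027  0.4925  0.1796] t 12.1 open 0.6968086906038107 F [ 0.2502 -0.4933  0.149 ]
shift(tool units) [ 0.0046 -0.0054  0.0627] rows>= 0.2020662876791352 turn [-0.0036 -0.0004 -0.0028] rows>= 0.07744161009574767
```

```bash
python3 -m pendant '[[[0.002,-0.002,0.03,0,0,-0.001],[0.002,-0.002,0.03,0,0,-0.001],[0,0,0,0,0,0]]]'; python3 -m pendant '[[[0,0,0,0,0,0],[0,0,0,0,0,0],[0,0,0,0,0,0],[0,0,0,0,0,0],[0,0,0,0,0,0],[0,0,0,0,0,0]]]' 0.85; python3 -c "
from ov import *
plan(knob_tgt(0,.036))
ov(SQ,SE,TH,0,'g')"
```

```text
time_s: 12.48
eef_pos: [0.57, 0.2482, 0.0988]
eef_rot: [0.187, 0.593, 0.765, 0.168]
wrist_force: [-0.2, 0.2, -0.4]
opening: 0.699
time_s: 13.22
eef_pos: [0.5697, 0.2482, 0.0994]
eef_rot: [0.187, 0.593, 0.765, 0.169]
wrist_force: [0.0, -0.7, -1.5]
opening: 0.173
tgt [0.5696 0.2482 0.0988] cur [0.5697 0.2482 0.0994] q [ 0.2695  0.206   1.9739 -0.2113  0.4696  0.182 ] t 13.225 open 0.1726763188072109 F [ 0.0447 -0.7425 -1.5291]
shift(tool units) [ 0.0003 -0.0021  0.0027] rows>= 0.011090801487891936 turn [-0.0028  0.0027  0.5565] rows>= 9.368105815646206
```

View pics/scene_g.png

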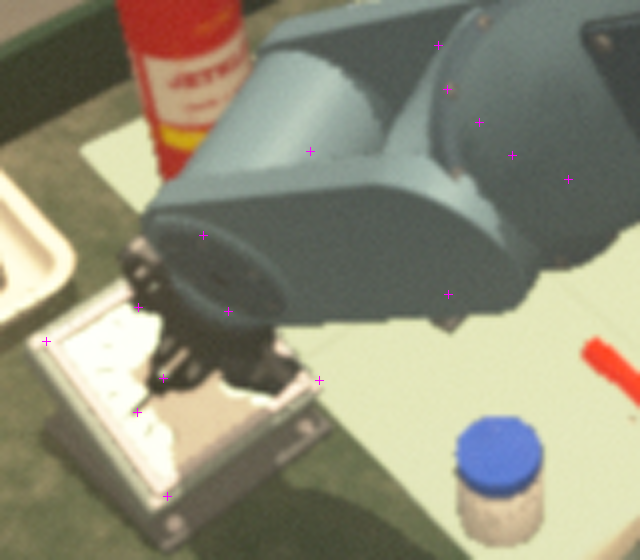

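```bash
python3 -m pendant '[[[0,0,0,0,0,0.04],[0,0,0,0,0,0.04],[0,0,0,0,0,0.04],[0,0,0,0,0,0.04],[0,0,0,0,0,0]]]'; python3 -c "
from ov import *
c,u,l,n=unit(*SQ)
plan(knob_tgt(0,.036))"
```

```text
time_s: 13.95
eef_pos: [0.5685, 0.2482, 0.0988]
eef_rot: [0.138, 0.768, 0.589, 0.21]
wrist_force: [-1.5, -1.9, -1.9]
opening: 0.173
tgt [0.5696 0.2482 0.0988] cur [0.5685 0.2482 0.0988] q [ 0.2702  0.2056  1.9754 -0.2117  0.4702  0.6987] t 13.95 open 0.1734385208112852 F [-1.4716 -1.9256 -1.8604]
shift(tool units) [0.0008 0.0044 0.0027] rows>= 0.016648926732585893 turn [-0.0022  0.0036  0.3923] rows>= 6.604978376739629
```

Smooth, with low forces. Continuing.

```bash
python3 -m pendant '[[[0,0,0,0,0,0.04],[0,0,0,0,0,0.04],[0,0,0,0,0,0.04],[0,0,0,0,0,0.04],[0,0,0,0,0,0.04],[0,0,0,0,0,0.04],[0,0,0,0,0,0.04],[0,0,0,0,0,0]]]'; python3 -c "
from ov import *
plan(knob_tgt(0,.036))"
```

```text
time_s: 14.95
eef_pos: [0.567, 0.2496, 0.0979]
eef_rot: [0.035, 0.946, 0.206, 0.248]
wrist_force: [-1.7, -1.0, -1.4]
opening: 0.176
tgt [0.5696 0.2482 0.0988] cur [0.567  0.2496 0.0979] q [ 0.273   0.2058  1.9771 -0.2118  0.4693  1.5809] t 14.95 open 0.17626519905568833 F [-1.7151 -0.9941 -1.3516]
shift(tool units) [0.0094 0.0121 0.0024] rows>= 0.04959345180062266 turn [-0.0009  0.0042  0.1124] rows>= 1.8928562495611623
```

```bash
python3 -m pendant '[[[0.004,0.004,0,0,0,0.035],[0.004,0.004,0,0,0,0.035],[0,0,0,0,0,0.035],[0,0,0,0,0,0],[0,0,0,0,0,0]]]'; python3 -c "
from ov import *
plan(knob_tgt(0,.036))"
```

```text
time_s: 15.58
eef_pos: [0.5667, 0.2504, 0.0978]
eef_rot: [-0.006, 0.967, 0.055, 0.249]
wrist_force: [-0.6, 1.7, -1.3]
opening: 0.18
tgt [0.5696 0.2482 0.0988] cur [0.5667 0.2504 0.0978] q [ 0.2732  0.2065  1.9754 -0.2054  0.4723  1.8906] t 15.575 open 0.18012056935707071 F [-0.635   1.7196 -1.2809]
shift(tool units) [0.0137 0.0128 0.0022] rows>= 0.060547165121298804 turn [-0.0008  0.0051  0.012 ] rows>= 0.22012914151166357
```

```bash
python3 -m pendant '[[[0,0,0,0,0,0.016],[0,0,0,0,0,0],[0,0,0,0,0,0],[0,0,0,0,0,0]]]'; python3 -c "
from ov import *
plan(knob_tgt(0,.036))
ov(SQ,SE,0,0,'h')"
```

```text
time_s: 16.08
eef_pos: [0.5667, 0.2505, 0.0978]
eef_rot: [-0.011, 0.968, 0.034, 0.249]
wrist_force: [-1.0, 2.1, -2.1]
opening: 0.177
tgt [0.5696 0.2482 0.0988] cur [0.5667 0.2505 0.0978] q [ 0.2733  0.2065  1.9754 -0.2049  0.4722  1.9325] t 16.075 open 0.17737964370292522 F [-1.0325  2.105  -2.0608]
shift(tool units) [0.0143 0.0129 0.0023] rows>= 0.06202569949875466 turn [-0.0008  0.0052 -0.0014] rows>= 0.09106340030058502
```

View pics/scene_h.png

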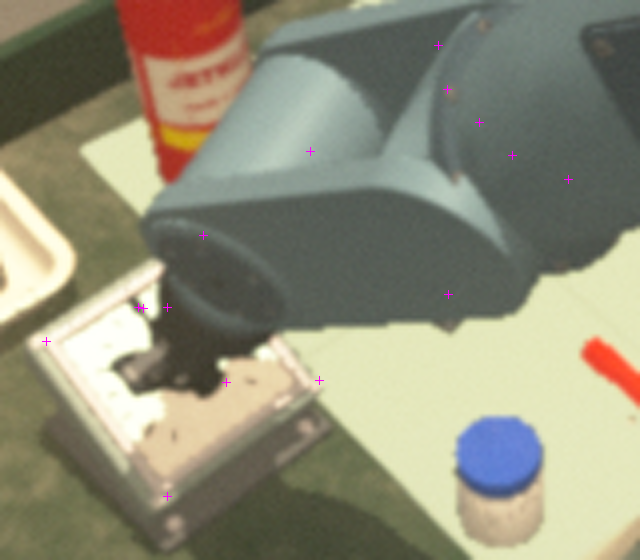

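View pics/top_h.png

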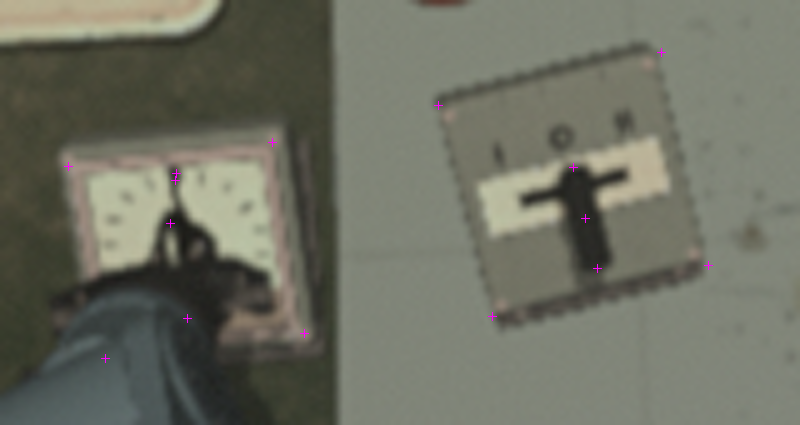

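The pointer lies on the zero mark at top-zoom (175,175). I'll release and retract.

```bash
python3 -m pendant '[[[0,0,0,0,0,0],[0,0,0,0,0,0],[0,0,0,0,0,0],[0,0,0,0,0,0],[0,0,-0.06,0,0,0],[0,0,-0.08,0,0,0],[0,0,-0.1,0,0,0],[0,0,-0.1,0,0,0],[0,0,-0.1,0,0,0],[0,0,-0.1,0,0,0],[0,0,0,0,0,0]]]' 0.3; python3 -c "
from ov import *
plan(lever_tgt(0,.17))
ov(SQ,SE,0,0,'i')"
```

```text
time_s: 17.55
eef_pos: [0.5126, 0.2463, 0.2001]
eef_rot: [-0.012, 0.967, 0.034, 0.251]
wrist_force: [-0.4, -0.4, -0.0]
opening: 0.7
tgt [ 0.5313 -0.0052  0.2151] cur [0.5126 0.2463 0.2001] q [ 0.2987 -0.0788  2.0325 -0.1633  0.6965  1.8975] t 17.55 open 0.6997286526984411 F [-0.3709 -0.3924 -0.0444]
shift(tool units) [ 0.0419  1.2603 -0.0704] rows>= 4.041359951143685 turn [ 0.0168  0.0037 -0.0334] rows>= 0.6332126783921882
```

View pics/scene_i.png

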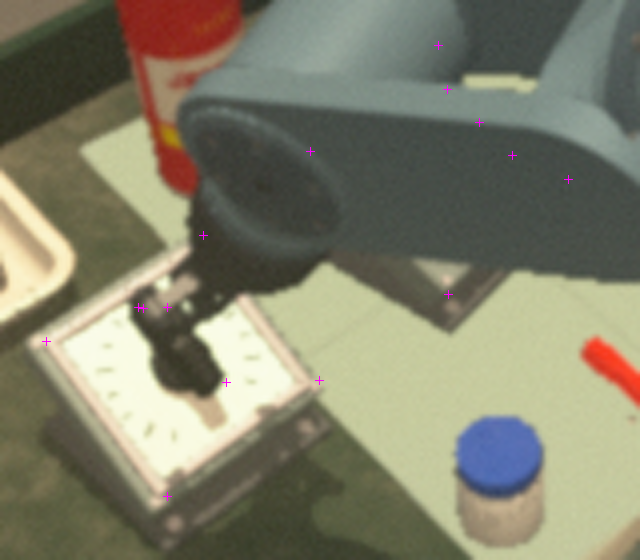

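View pics/top_i.png

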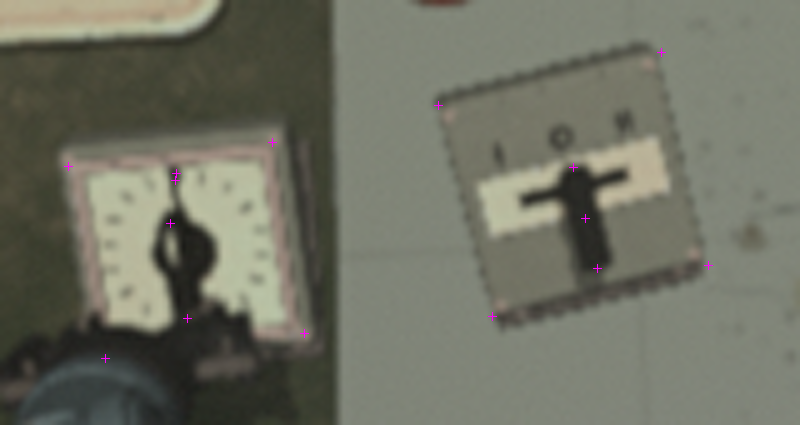

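```bash
python3 -m pendant '[[[0.007,0.2,-0.03,0,0,0],[0.007,0.2,-0.03,0,0,0],[0.007,0.2,-0.03,0,0,0],[0.007,0.2,-0.03,0,0,0],[0.007,0.2,-0.02,0,0,-0.01],[0.007,0.2,-0.02,0.01,0,-0.01],[0,0,0,0.006,0,-0.01],[0,0,0,0,0,0]]]'; python3 -c "
from ov import *
plan(lever_tgt(0,.075))
ov(SQ,SE,0,0,'j')"
```

```text
time_s: 18.65
eef_pos: [0.5213, -0.0026, 0.2227]
eef_rot: [-0.025, 0.966, 0.087, 0.244]
wrist_force: [0.5, 0.3, 0.6]
opening: 0.699
tgt [0.5777 0.0037 0.1326] cur [ 0.5213 -0.0026  0.2227] q [-0.4045 -0.2571  2.1282  0.3526  0.8812  0.8149] t 18.65 open 0.6991925291566982 F [0.5381 0.3105 0.6462]
shift(tool units) [0.035  0.0216 0.5308] rows>= 1.703718804175973 turn [-0.      0.0079 -0.0034] rows>= 0.14473759451778984
```

```bash
python3 -c "
import cv2,numpy as np
a=cv2.imread('pics/scene_j.png')[220:520,0:340];b=cv2.imread('pics/top_j.png')[110:370,30:340]
a=cv2.resize(a,(400,353));b=cv2.resize(b,(400,335));b=cv2.copyMakeBorder(b,0,18,0,0,0)
cv2.imwrite('pics/j2.png',np.hstack([a,b]))"
```

```text
(no output)
```

View pics/j2.png

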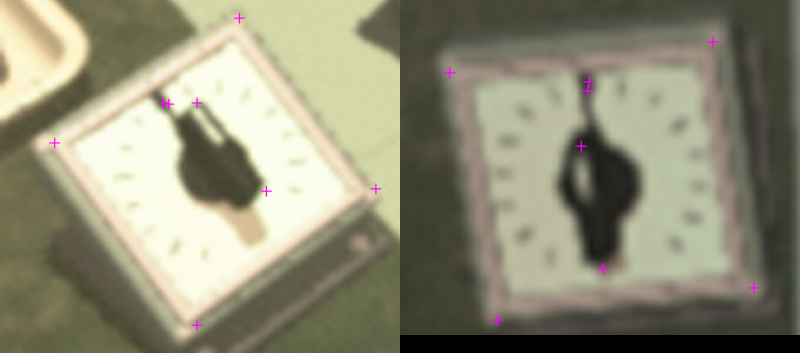

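```bash
python3 -m pendant '[[[0.006,0.004,0.075,0,0.002,0],[0.006,0.004,0.075,0,0.002,0],[0.006,0.004,0.075,0,0.002,0],[0.006,0.004,0.075,0,0.002,0],[0,0,0,0,0,0]]]'; python3 -c "
from ov import *
plan(lever_tgt(0,.075))"
```

```text
time_s: 19.38
eef_pos: [0.5546, 0.0069, 0.1698]
eef_rot: [-0.027, 0.962, 0.09, 0.255]
wrist_force: [0.3, 1.0, -0.3]
opening: 0.704
tgt [0.5777 0.0037 0.1326] cur [0.5546 0.0069 0.1698] q [-0.3593 -0.0963  2.1221  0.4154  0.7076  0.7635] t 19.375 open 0.7039444144387971 F [ 0.2682  0.9702 -0.2858]
shift(tool units) [0.0036 0.0378 0.2161] rows>= 0.701980736506248 turn [-0.0012  0.0002 -0.0016] rows>= 0.034344885759498414
```

```bash
python3 -m pendant '[[[0,0.015,0.07,0,0,0],[0,0.015,0.07,0,0,0],[0,0.01,0.07,0,0,0],[0,0,0,0,0,0]]]'; python3 -c "
from ov import *
plan(lever_tgt(0,.075))"
```

```text
time_s: 19.88
eef_pos: [0.5771, 0.0059, 0.1344]
eef_rot: [-0.027, 0.962, 0.092, 0.256]
wrist_force: [-0.1, 0.5, 0.5]
opening: 0.703
tgt [0.5777 0.0037 0.1326] cur [0.5771 0.0059 0.1344] q [-0.3433  0.0244  2.0929  0.4589  0.6191  0.7154] t 19.875 open 0.7031899360011876 F [-0.1424  0.504   0.5309]
shift(tool units) [-0.0038  0.011   0.0078] rows>= 0.0447280867771986 turn [-0.0016 -0.0001 -0.0004] rows>= 0.0278728399608648
```

```bash
python3 -m pendant '[[[0,0,0,0,0,0],[0,0,0,0,0,0],[0,0,0,0,0,0],[0,0.04,0.006,0,0,0],[0,0.04,0.006,0,0,0],[0,0.04,0.006,0,0,0],[0,0.04,0.006,0,0,0],[0,0.04,0.006,0,0,0],[0,0,0,0,0,0]]]' 0.6; python3 -c "
from ov import *
plan(lever_tgt(-.043,.07))
ov(SQ,SE,0,.5,'k')"
```

```text
time_s: 21.0
eef_pos: [0.5884, -0.0347, 0.1306]
eef_rot: [-0.028, 0.962, 0.092, 0.256]
wrist_force: [-0.1, 1.1, 0.2]
opening: 0.395
tgt [ 0.5882 -0.038   0.1283] cur [ 0.5884 -0.0347  0.1306] q [-0.4252  0.0668  2.0586  0.509   0.6444  0.6011] t 21.0 open 0.3951942683599854 F [-0.1256  1.1419  0.215 ]
shift(tool units) [-0.009   0.0164  0.0079] rows>= 0.06511015414495341 turn [-0.002  -0.0006 -0.0002] rows>= 0.03468953023929222
```

View pics/top_k.png

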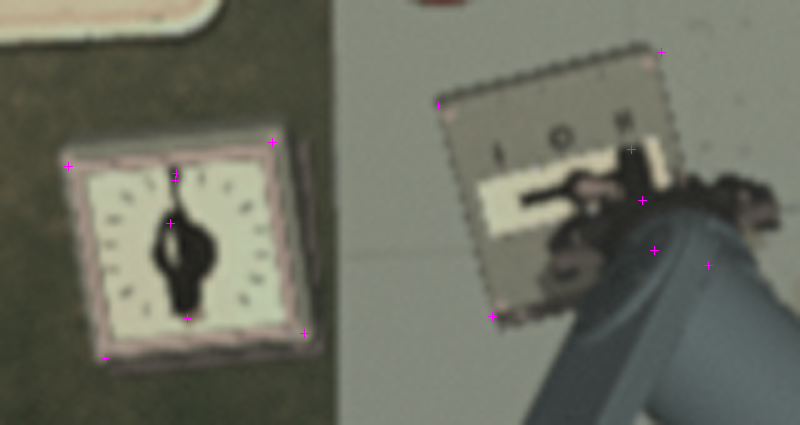

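View pics/scene_k.png

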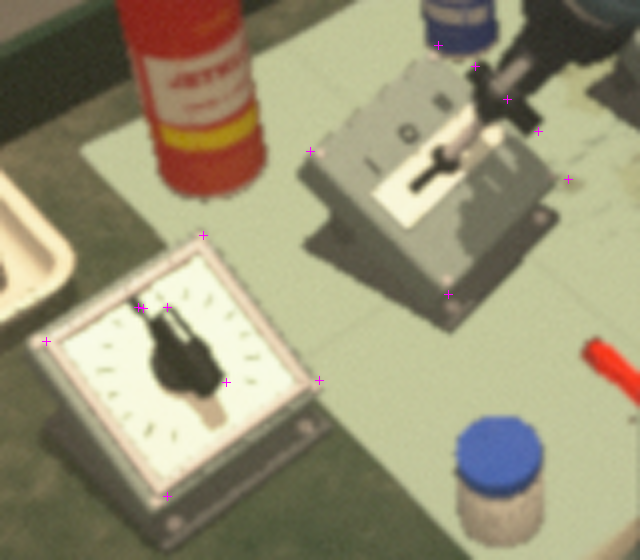

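```bash
python3 -m pendant '[[[0,0.02,0.005,0,0,0],[0,0.015,0,0,0,0],[0,0,0,0,0,0],[0,0,0,0,0,0]]]'; python3 -c "
from ov import *
plan(lever_tgt(-.043,.07))"
```

```text
time_s: 21.6
eef_pos: [0.5894, -0.0369, 0.1296]
eef_rot: [-0.031, 0.962, 0.094, 0.256]
wrist_force: [-0.1, 1.6, 1.1]
opening: 0.4
tgt [ 0.5882 -0.038   0.1283] cur [ 0.5894 -0.0369  0.1296] q [-0.4338  0.0738  2.0531  0.5204  0.6537  0.583 ] t 21.6 open 0.3996171495023481 F [-0.0915  1.5662  1.1384]
shift(tool units) [-0.0092  0.0043  0.0026] rows>= 0.03358534583869863 turn [-0.0046 -0.0003  0.0001] rows>= 0.07703103876707029
```

```bash
python3 -m pendant '[[[0,0.025,0,0,0,0],[0,0.015,0,0,0,0],[0,0,0,0,0,0],[0,0,0,0,0,0]]]'; python3 -c "
from ov import *
plan(lever_tgt(-.043,.07))"
```

```text
time_s: 22.1
eef_pos: [0.5895, -0.037, 0.1293]
eef_rot: [-0.039, 0.962, 0.095, 0.254]
wrist_force: [-0.9, 2.5, 2.6]
opening: 0.398
tgt [ 0.5882 -0.038   0.1283] cur [ 0.5895 -0.037   0.1293] q [-0.4428  0.0794  2.0474  0.536   0.672   0.5636] t 22.1 open 0.3984721386755975 F [-0.8749  2.5319  2.5651]
shift(tool units) [-0.0091  0.0038  0.0009] rows>= 0.031863986210139326 turn [-0.0097  0.0002 -0.    ] rows>= 0.16262261525702176
```

```bash
python3 -c "
from ov import *
ov(SQ,SE,0,.55,'l')
C=calib(); cv2.imwrite('pics/full_l.png',C['top'][3])"
```

```text
(no output)
```

View pics/top_l.png

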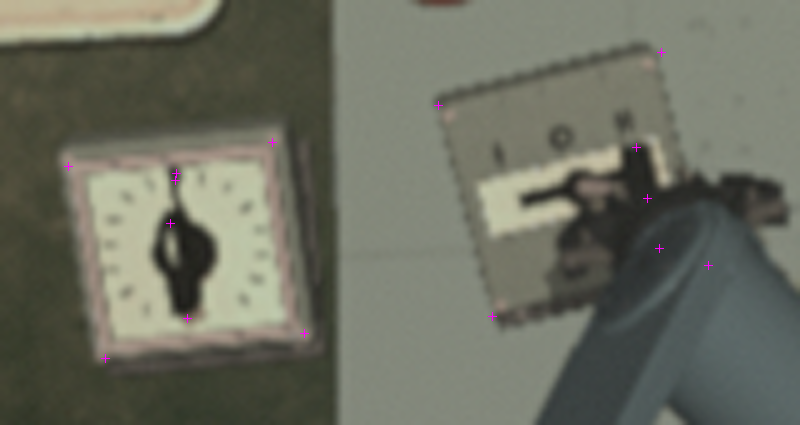

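View pics/scene_l.png

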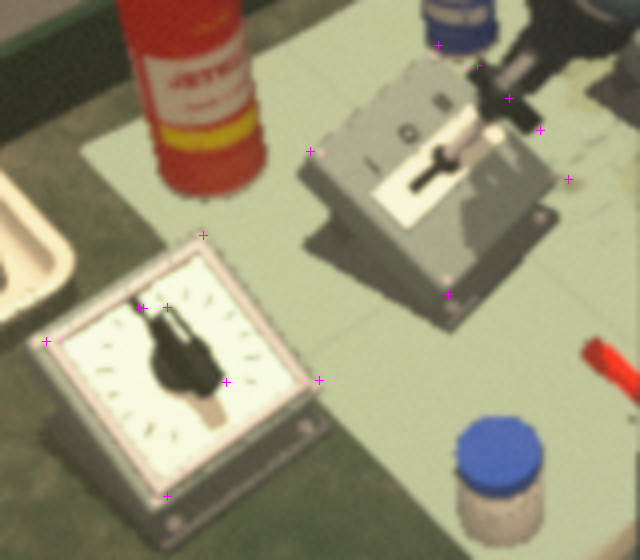

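View pics/full_l.png

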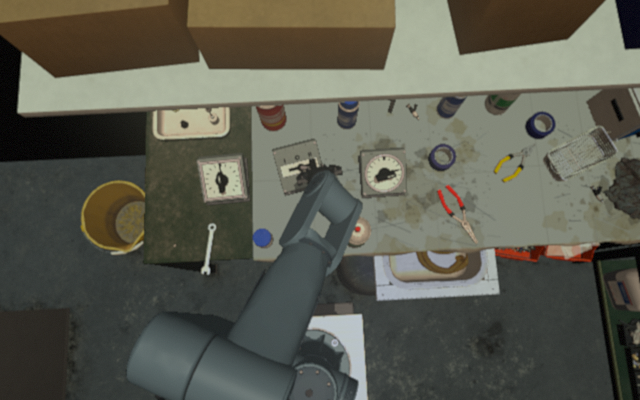

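The lever is over on the right: the bar end at top-zoom (637,150) is where I expect it for about 0.53 rad. The wrist link is close to the aerosol at full-frame (357,231), so I'll back off upward.

```bash
python3 -m pendant '[[[0,-0.02,0,0,0,0],[0,0,0,0,0,0],[0,0,0,0,0,0],[0.03,0,-0.05,0,0,0],[0.03,0,-0.05,0,0,0],[0.04,0,-0.07,0,0,0],[0.05,0,-0.09,0,0,0],[0.05,0,-0.09,0,0,0],[0.05,0,-0.09,0,0,0],[0.05,0,-0.09,0,0,0],[0,0,0,0,0,0]]]' 0.3; python3 -c "
from ov import *
plan(lever_tgt(-.043,.17))
C=calib(); cv2.imwrite('pics/full_m.png',C['top'][3]);ov(SQ,SE,0,.53,'m')"
```

```text
time_s: 23.68
eef_pos: [0.5902, -0.0394, 0.264]
eef_rot: [-0.035, 0.961, 0.094, 0.258]
wrist_force: [0.8, 0.6, 0.3]
opening: 0.698
tgt [ 0.5394 -0.0474  0.2151] cur [ 0.5902 -0.0394  0.264 ] q [-0.444  -0.1215  1.9391  0.4     0.938   0.7554] t 23.675 open 0.697890192261763 F [0.7692 0.5624 0.2572]
shift(tool units) [-0.3451 -0.0074  0.0828] rows>= 1.1360256256353929 turn [-0.0066 -0.0019  0.0001] rows>= 0.11536098287088442
```

View pics/full_m.png

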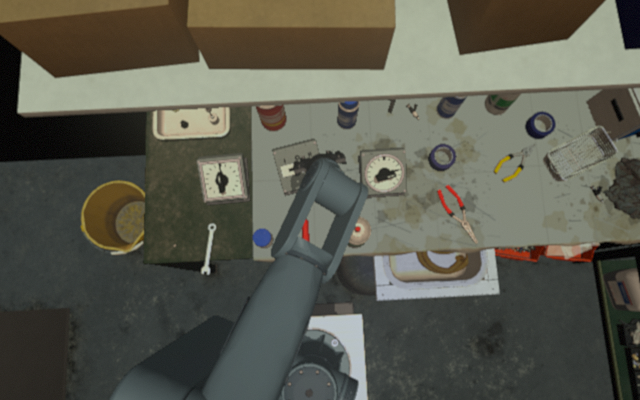

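View pics/scene_m.png

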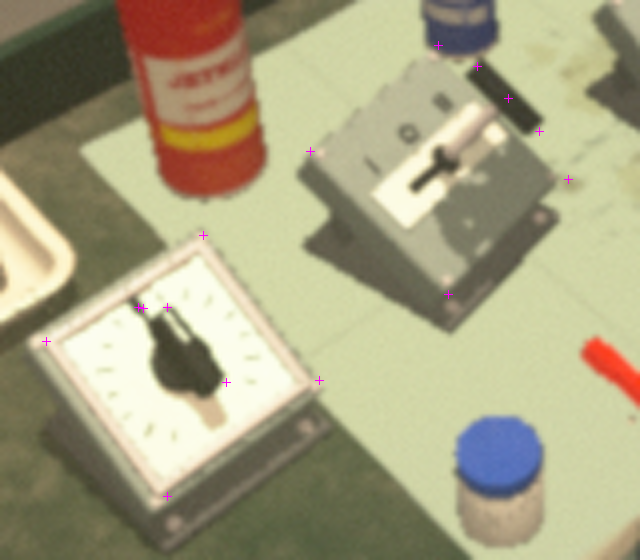

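```bash
python3 -m pendant '[[[0.05,0,-0.1,0,0,0],[0.05,0,-0.1,0,0,0],[0.05,0,-0.1,0,0,0],[0.05,0,-0.1,0,0,0],[0,-0.15,-0.1,0,0,0],[0,-0.15,-0.1,0,0,0],[0,-0.15,-0.1,0,0,0],[0,-0.15,0,0,0,0],[0,0,0,0,0,0],[0,0,0,0,0,0]]]'; python3 -c "
from ov import *
C=calib(); a=cv2.imread('pics/top0.png'); b=C['top'][3]
cr=lambda i:cv2.resize(i[140:260,190:460],(800,356),interpolation=cv2.INTER_CUBIC)
A=np.vstack([cr(a),cr(b)]);cv2.imwrite('pics/cmp.png',cv2.resize(A,(660,588)))
print(telemetry.get_obs()['eef_pos'],telemetry.get_obs()['wrist_force'])"
```

```text
time_s: 25.12
eef_pos: [0.5266, 0.0719, 0.3951]
eef_rot: [-0.041, 0.964, 0.092, 0.245]
wrist_force: [-0.8, 0.2, -0.4]
opening: 0.706
[0.52666808 0.07153729 0.39508655] [-0.08975828 -0.61016992 -0.55275376]
```

View pics/cmp.png

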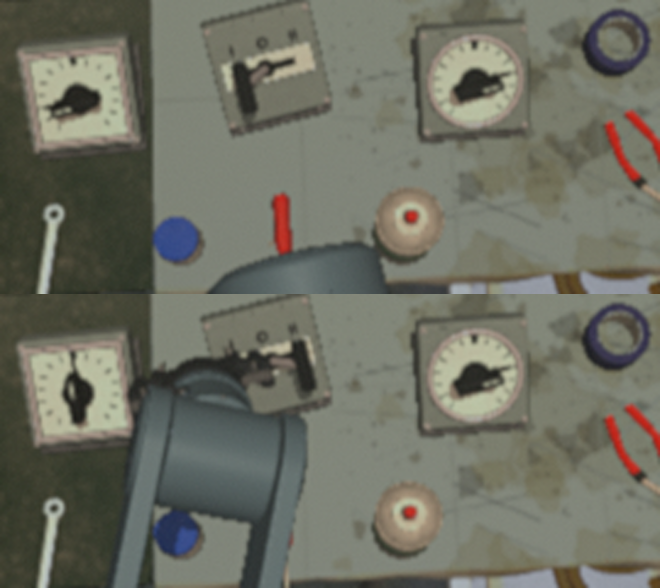

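The can, pot, spanner, tape and round gauge are unchanged. The square pointer is on zero and the lever is right. Handing in.

```bash
python3 -c "
from bench import ctrl; print(ctrl.hand_in())"
```

```text
the job is handed in; nothing more can be done
None
```

The bench is changed over to its right-hand feed and the job is handed in at about 25 s of the 64 s limit. The hand-in reported no verdict.

- **Lever off:** I moved the lever to the centre by closing the gripper on its T-grip. It stayed there from about 7 s to 20.5 s, and its image position matched 0 rad.
- **Square gauge:** with the lever off, I gripped the knob and turned it about 1.75 rad clockwise, then released it. Both camera views showed the pointer on the zero mark before the lever went right.
- **Lever right:** I pushed the lever over, let go and backed away. Its final image position matches about 0.53 rad, close to the 0.55 stop.

**Last checks:** The before-and-after pictures show the round gauge, pot, aerosol, spanner and tape roll unchanged. The gripper was clear of everything and open, and the wrist force was below 1 N.

**Two things were less certain:**
- Two approach moves drifted by up to about 25 mm and had to be corrected.
- The arm partly hid the screwdriver in the last top view. Other late views showed it lying in place.

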